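# Zero the jam-jar tally wheel

### The arm

A 6-joint arm with a two-finger parallel gripper is mounted at the origin on a cart in front of the work surface, level with it; the furniture and walls round the work are solid. World frame = base frame: x ahead of the robot, y to its left, z up, the work surface at z = 0. Lengths are in mm, angles in rad, forces in N, time in s.
With the tool pointing down it reaches from about 350 to 875 mm from the base axis. Payload 4.2 kg.
Tool frame: the origin (TCP) lies on the mounting face of the last link; the fingertips stand 173 mm ahead of it and the grasp point (between the pads) lies grip_point_offset ahead of it (grip_point_offset is the distance from the TCP to the grasp point, in mm); z points along the fingers, y is the line along which they close (so a half turn about z gives the same grasp; the last joint's range is limited). The gripper opens to 85 mm and grips with 20 to 120 N. Pads are 22 mm wide; open, the fingers measure 114 mm over their backs; the gripper's body (76 mm by 85 mm) begins 54 mm behind the grasp point. The pads swing forward as they close: fully open they stand 13 mm farther back than shut.
Start: joints at [-0.88, 0.385, 0.008, 0, -1.194, -0.259], TCP at [261.579, -567.606, 404.712] pointing down, gripper open.
Joint ranges: [-3.14, 3.14], [-1.21, 2.06], [-1.07, 1.41], [-3.16, 2.05], [-2.99, -0.16], [-3.1, 3.1]. Speed limits (rad/s): [2.79, 2.79, 3.14, 3.14, 3.14, 3.14].

### API

Orientations are given as a unit quaternion [x, y, z, w].
In Python, from bench import read_state, get_image, job_done, recognise, place_of, grip_point_offset gives the robot as it stands. The module is installed in compiled form; this text tells all that it offers.
- The arm moves only by the tool carry_out, never from a script. Its arguments are lists of equal length, an entry for each row: "slide": the shift along the tool's x, y, z in m, a list of three; "roll": the turn about the tool's z in degrees; "claw": the finger opening in m, from 0 to 0.0854. A call has 1 to 8 rows; each row is the pose to reach, as a shift and turn from the pose commanded when the call began, along the tool's axes at that moment; what a row does not reach only later rows make up. A row lasts 1/8 s, in which the tool goes at most 62.5 mm and 10.7 degrees, less where a joint would pass 70% of its speed; a pose out of reach is approached as far as the arm can. A call with a gripper value outside its range is refused whole. The fingers move at their own pace and stop on an object; the grip force is fixed at half the most. Time passes only in rows, so rows that repeat a pose let the fingers close. It gives the time, the measured TCP pose, the force, the opening and the grip force at its end, in the units of the state.
- read_state(): the state, without advancing time (a new reading comes with each control period).
- get_image(name): name is "side" or "top" or "wrist"; returns a dict with "img" (384x512x3 uint8, red, green, blue), "z_map" (384x512 float32, mm along the optical axis (not along the pixel's ray), 0 where there is no reading), "mtx" (3x3 intrinsics, pixels), "world_from_camera" (4x4, takes a point from camera to world coordinates); the wrist camera has in their place "T_tool_cam" (4x4, takes a point from camera to tool coordinates, whose origin is the TCP and whose axes are the flange's). Camera axes: x right, y up, looking along -z (the intrinsics and any distortion apply to the point x, -y, -z); pixel columns grow to the right and rows downward; lengths in mm; the calibration is good to about 2 mm. A picture is of the moment at which its call begins: read the wrist's pose just before it.
- job_done(): hands the job in; it is judged then, once.
Trained networks look in a picture, given as the dict that the camera call returned (one of the last four; its "shot" number tells which), for a name from the list of things; names that differ only in an ending like _2 or _b are one class to them, and where a whole thing is asked for, a point or a joint stands for the part that bears it (a point fixed in the world has none). Each returns a list of dicts, best first, with "conf" (0 to 1); they miss things now and then, are a little off and sometimes report something else, mostly with a low value. They report only what shows in the picture. A call takes as long as a camera call.
- recognise(picture, thing): "at" ([column, row] in pixels, amid what is visible of it).
- place_of(picture, thing): "at" ([column, row] in pixels: a listed point, or the origin of a listed thing).
The state is a dict: "clock": time; "joints": joint angles; "joint_vel": joint speeds; "joint_efforts": joint torques, N m; "position": TCP position; "ee_rot": TCP orientation; "contact_force": force on the tool from outside, world axes, zero at the start; "wrist_torque": the same for the moment, N m; "gripper_width": finger opening in mm; "grasp_force": force on a finger pad.
Only numpy, scipy, OpenCV 4.12 (cv2) and the standard library are available. Lean on these libraries where they do the work, as an engineer would, in place of code of your own. Each camera call takes 0.05 s, during which the arm holds its last target. There are 200 camera calls.

### The job

A new batch of jam is about to be potted, so set the tally counter back to zero: with a fingertip, flick its star wheel clockwise (seen from above) click by click, letting it settle after each click, until the lobe that carries the upright stud rests in its click opposite the fixed pointer, and do not run past it. Touch the wheel gently, do not shove, tip or lift the counter, leave the jars, tin, mug and tape standing round it alone, and finish clear of everything.

Things in the scene. Friction and masses are not known exactly. Their poses are not given: they have to be found in the camera images.
- tally_counter: Loose tally counter, 1.1 kg in all: pale wooden plate 150 (x) x 170 (y) mm on feet, its top 16 mm above the worktop, with a star wheel and a dark pointer post (10 x 14 mm, 50 mm high, at y = +78 mm). Origin: on the worktop, under the plate's middle and the wheel's vertical axis. +z up, +y from wheel to pointer, -x the open front, facing roughly to the robot. A spring pawl is under the wheel at +x.
- wheel_top (a point): Top of the hub, on the wheel's axis, 56 mm above the worktop. The wheel is a grey disc of radius 36 mm with six straight lobes 60 degrees apart, 10 mm wide, round ends 62 mm from the axis; disc and lobes span heights 28 to 50 mm, open below. A fingertip fits into a gap between lobes (about 50 mm wide at their ends) and pushes a lobe sideways. At rest the lobes stand at +-30, +-90, +-150 degrees from the counter's -x.
- tally_wheel (a joint): Turn of the wheel, rad, growing clockwise from above (front lobes move to the counter's +y). A click is 1.047 (60 degrees). 0: stud lobe opposite the pointer. Starts 2 to 4 clicks short (-2.09, -3.14 or -4.19). A ratchet: no turning back past a click. A push takes about 1 N at a lobe's end. Pushed less than a click it springs back; pushed up to 40 degrees past a click it springs back to that click.
- stud (a point): Top of the upright dark stud (diameter 10 mm, 14 mm high) on one lobe, 52 mm from the wheel's axis, 64 mm above the worktop
- pointer_tip (a point): Tip of the fixed pointer's nose, 66 mm from the wheel's axis along the counter's +y, 45 mm above the worktop; at zero the stud is 14 mm from it, seen from above
- jam_jar: Loose small jar of jam, 69 mm wide, 89 mm high, just behind the counter; origin under its middle. Leave it alone
- spice_jar: Loose spice jar, 46 mm wide, 106 mm high, behind the counter; origin under its middle. Leave it alone
- tomato_tin: Loose low tin, 75 mm wide, 58 mm high, to the left of the counter; origin under its middle. Leave it alone
- mug: Loose mug, 84 mm wide, 90 mm high, to the left; origin under its middle. Leave it alone
- tape_roll: Loose roll of masking tape lying flat, 98 mm wide, 25 mm high, to the right; origin under its middle. Leave it alone

How it is judged:
By the outcome, as a careful person would: the job done as asked, in the order asked, and still so for the second after the job is handed in, with the robot touching nothing.
It also fails if it takes over 64 s, if anything falls off the work surface, if the arm or the gripper's body presses on something with over 40 N, if the wrist force passes 120 N, or if a joint passes its speed limit or range.

## Working session

There is one attempt and no reset: what is moved stays moved. The work goes in short steps, Python scripts to look and compute and a tool call to move; the robot and the scene stay as the last step left them, time stands still between calls to the robot, and variables do not carry over. Pictures are saved under pics/ and viewed, at most 10 in all, crops included, and the job is handed in when it is done.

Besides the shell and the picture viewer there is one more tool, called after "Call:" as name([rows], argument=value, ...), one row to a line, values as JSON. carry_out: Moves the arm, as the interface text tells. Its arguments: {"type":"object","properties":{"slide":{"type":"array"},"roll":{"type":"array"},"claw":{"type":"array"}},"required":["slide","roll","claw"]}

```bash
mkdir -p pics
cat > h.py <<'E'
import numpy as np, cv2
from bench import *
def w_at(p, uv, z=None):
    """pixel -> world; at height z if given, otherwise by depth"""
    n=cv2.undistortPoints(np.array([[uv]],float),p["mtx"],None)[0,0]
    r=np.array([n[0],-n[1],-1]); T=p["world_from_camera"]
    d=T[:3,:3]@r; o=T[:3,3]
    s=(z-o[2])/d[2] if z is not None else p["z_map"][int(round(uv[1])),int(round(uv[0]))]
    return o+s*d
def save(p,n): cv2.imwrite("pics/"+n,p["img"][:,:,::-1])
E
python3 - <<'E'
from h import *
s=read_state(); print({k:np.round(v,3) for k,v in s.items()}, grip_point_offset)
H=dict(tally_counter=0,wheel_top=56,stud=64,pointer_tip=45,jam_jar=0,spice_jar=0,tomato_tin=0,mug=0,tape_roll=0)
for c in("top","side"):
    p=get_image(c); save(p,c+"0.png"); print(c,p["world_from_camera"][:3,3], [k for k in p])
    for t,z in H.items():
        for q in place_of(p,t)[:2]: print(t,np.round(q["at"]),round(q["conf"],2),w_at(p,q["at"],z).round())
E
```

```text
{'clock': np.float64(0.0), 'joints': array([-8.800e-01,  3.860e-01,  7.000e-03, -1.000e-03, -1.194e+00,
       -2.590e-01]), 'joint_vel': array([ 0.001, -0.   ,  0.   , -0.001, -0.   ,  0.001]), 'joint_efforts': array([-1.0000e-03, -3.9229e+01,  1.8840e+01,  4.1860e+00, -5.0000e-03,
       -0.0000e+00]), 'position': array([ 261.503, -567.427,  403.645]), 'ee_rot': array([-0.214,  0.977,  0.001, -0.   ]), 'contact_force': array([ 0.043, -0.675,  0.145]), 'wrist_torque': array([0.007, 0.083, 0.002]), 'grasp_force': np.float64(0.0), 'gripper_width': np.float64(85.267)} 154.70000000000002
top [412.62622829  25.13892301 901.5540398 ] ['img', 'z_map', 'mtx', 'world_from_camera', 'shot']
tally_counter [242. 190.] 0.73 [569.  32.   0.]
wheel_top [241. 183.] 0.67 [577.  33.  56.]
stud [231. 137.] 0.65 [691.  54.  64.]
stud [251. 164.] 0.59 [622.   8.  64.]
pointer_tip [215. 190.] 0.8 [564.  95.  45.]
pointer_tip [362. 259.] 0.39 [ 391. -251.   45.]
jam_jar [233. 135.] 0.85 [716.  51.   0.]
spice_jar [265. 130.] 0.56 [728. -33.   0.]
tomato_tin [166. 251.] 0.71 [423. 220.   0.]
mug [149. 201.] 0.76 [548. 266.   0.]
tape_roll [363. 261.] 0.77 [ 384. -266.    0.]
tape_roll [151. 202.] 0.15 [545. 262.   0.]
side [433.04592105 902.79111823 535.19268226] ['img', 'z_map', 'mtx', 'world_from_camera', 'shot']
tally_counter [260. 234.] 0.7 [572.  45.   0.]
wheel_top [262. 215.] 0.9 [566.  44.  56.]
stud [240. 209.] 0.77 [626.  34.  64.]
pointer_tip [262. 230.] 0.74 [558. 101.  45.]
jam_jar [208. 235.] 0.63 [707.  66.   0.]
spice_jar [242. 208.] 0.41 [645. -89.   0.]
tomato_tin [317. 279.] 0.64 [423. 220.   0.]
mug [253. 287.] 0.63 [557. 262.   0.]
tape_roll [333. 187.] 0.65 [ 377. -266.    0.]
```

Run:
```python
import cv2
for c,(x,y) in dict(top=(120,90),side=(170,150)).items():
    i=cv2.imread(f"pics/{c}0.png")[y:y+140,x:x+190]
    cv2.imwrite(f"pics/{c}0c.png",cv2.resize(i,None,fx=4,fy=4,interpolation=cv2.INTER_CUBIC))
```

```text
(no output)
```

View pics/top0c.png

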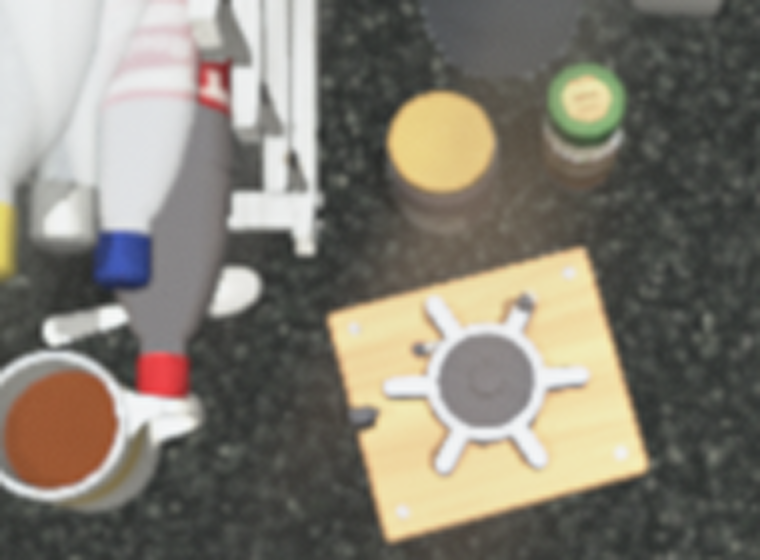

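View pics/side0c.png

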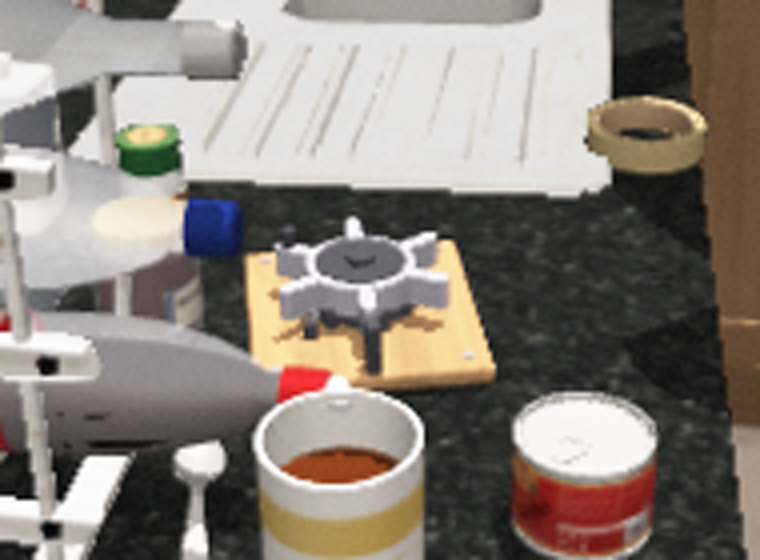

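The top view shows the counter turned about 14°, with its pointer at crop (365,415) and the wheel centre at (487,380). The stud lobe is at (525,300), roughly 4 clicks short. Next I'll measure the pose more precisely from the plate.

```bash
cat >> h.py <<'E'
def cloud(p):
    v,u=np.mgrid[:384,:512]; K=p["mtx"]; d=p["z_map"]
    c=np.stack([(u-K[0,2])/K[0,0]*d,-(v-K[1,2])/K[1,1]*d,-d],-1)
    T=p["world_from_camera"]; return c@T[:3,:3].T+T[:3,3]
def measure(p):
    P=cloud(p); i=p["img"].astype(int); X,Y,Z=P[...,0],P[...,1],P[...,2]
    roi=(abs(X-575)<130)&(abs(Y-35)<130)&(p["z_map"]>0)
    wood=roi&(i[...,0]-i[...,2]>50)&(Z<24)&(Z>8)
    r=cv2.minAreaRect(P[wood][:,:2].astype(np.float32))
    print("plate",np.round(r[0]),np.round(r[1]),round(r[2],1),wood.sum())
    g=roi&(Z>42)&(Z<60)&(np.hypot(X-r[0][0],Y-r[0][1])<68)
    Q=P[g][:,:2]-r[0]; rr=np.hypot(*Q.T); k=rr>42
    a=np.arctan2(Q[k,1],Q[k,0]); ph=np.angle(np.exp(6j*a).mean())/6
    print("lobes",g.sum(),"mod 60:",round(np.degrees(ph),1),"mean",Q.mean(0).round(1))
    for q in place_of(p,"stud")[:2]:
        w=w_at(p,q["at"],64)[:2]-r[0]; print("stud",round(q["conf"],2),w.round(),"dir",np.degrees(np.arctan2(w[1],w[0])).round(1))
E
python3 - <<'E'
from h import *
measure(get_image("top"))
E
```

```text
plate [575.  33.] [150. 170.] 14.1 2721
lobes 942 mod 60: -16.4 mean [-1.7  0.9]
stud 0.83 [ 54. -15.] dir -15.3
```

Call:
carry_out([
  [0,0,0],
  [0,0.03,0],
  [0,0.08,0],
  [0,0.13,0],
  [0,0.18,0],
  [0,0.23,0],
  [0,0.28,0],
  [0,0.33,0],
], roll=[0,0,0,0,0,0,0,0], claw=[0,0,0,0,0,0,0,0])

```text
clock: 2.1
position: [122.5, -266.7, 404.8]
ee_rot: [-0.214, 0.977, -0.0, 0.0]
contact_force: [0.9, 0.4, 1.1]
gripper_width: -0.2
grasp_force: 0.0
```

The plate yaw is 14.1° with its centre at (575, 33). The lobes are at rest and the stud is at −15°, so exactly 4 clicks are needed. Next: move to the front and line the tool up with the counter's axes.

Call:
carry_out([
  [-0.055,0.005,0],
  [-0.11,0.011,0],
  [-0.165,0.016,0],
  [-0.22,0.022,0],
  [-0.275,0.027,0],
  [-0.33,0.033,0],
  [-0.385,0.038,0],
  [-0.437,0.043,0],
], roll=[1.5,3,4.5,6,7.5,9,10,10.6], claw=[0,0,0,0,0,0,0,0])

```text
clock: 3.1
position: [503.9, -44.7, 404.8]
ee_rot: [-0.123, 0.992, -0.0, 0.0]
contact_force: [0.3, -0.7, -0.2]
gripper_width: -0.3
grasp_force: 0.0
```

Call:
carry_out([
  [0,0,0.03],
  [0,0,0.06],
  [0,0,0.09],
  [0,0,0.12],
  [0,0,0.14],
  [0,0,0.14],
  [0,0,0.14],
], roll=[0,0,0,0,0,0,0], claw=[0,0,0,0,0,0,0])

```text
clock: 3.98
position: [502.9, -45.9, 265.6]
ee_rot: [-0.123, 0.992, -0.0, 0.001]
contact_force: [0.9, 0.7, 0.1]
gripper_width: -0.2
grasp_force: 0.0
```

```bash
cat >> h.py <<'E'
def tool():
    s=read_state(); d=s["position"][:2]-[575,33]; y=np.radians(14.1)
    ex=np.array([np.cos(y),np.sin(y)]); ey=np.array([-ex[1],ex[0]])
    q=s["ee_rot"]
    print("t",s["clock"],"a",(-d@ex).round(1),"y",(d@ey).round(1),"tipz",(s["position"][2]-173).round(1),"rot",np.round(q,3),"yaw",np.degrees(2*np.arctan2(q[1],q[0])).round(1)-180,"F",np.round(s["contact_force"],1))
E
python3 - <<'E'
from h import *
tool()
p=get_image("side"); save(p,"side1.png")
i=p["img"][120:260,170:360,::-1]; cv2.imwrite("pics/side1c.png",cv2.resize(i,None,fx=4,fy=4))
E
```

```text
t 3.975 a 89.2 y -58.9 tipz 92.6 rot [-0.123  0.992 -0.     0.001] yaw 14.199999999999989 F [0.9 0.7 0.1]
```

View pics/side1c.png

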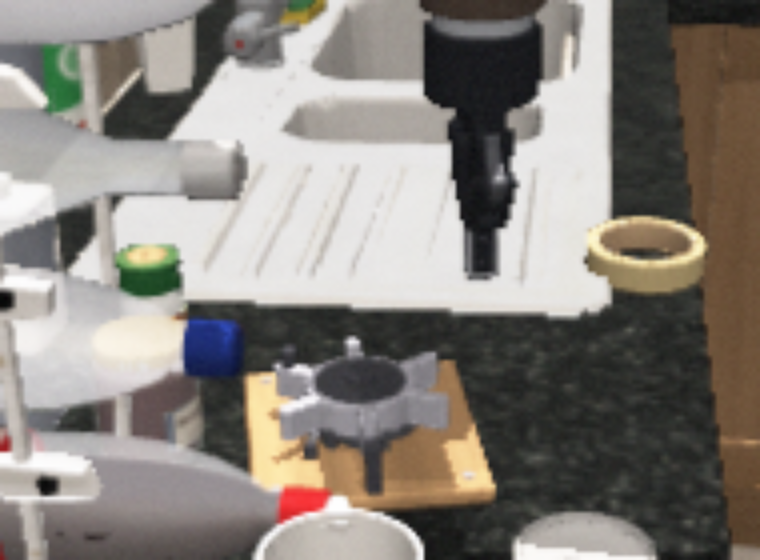

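The side view shows the closed fingertip at crop (482,270), in front of the counter and above it. Clear to descend and slide in beside the front-right lobe.

Call:
carry_out([
  [0,0,0.02],
  [0,0,0.04],
  [0,0,0.056],
  [0,0,0.056],
  [-0.015,0,0.056],
  [-0.03,0,0.056],
  [-0.038,0,0.056],
  [-0.038,0,0.056],
], roll=[0,0,0,0,0,0,0,0], claw=[0,0,0,0,0,0,0,0])

```text
clock: 5.03
position: [540.0, -36.4, 208.8]
ee_rot: [-0.123, 0.992, 0.0, 0.0]
contact_force: [0.4, -0.2, -0.4]
gripper_width: -0.2
grasp_force: 0.0
```

Run:
```python
from h import *
tool()
p=get_image("side"); i=p["img"][150:260,190:330,::-1]; cv2.imwrite("pics/side2c.png",cv2.resize(i,None,fx=5,fy=5))
```

```text
t 5.025 a 50.9 y -58.8 tipz 35.8 rot [-0.123  0.992  0.     0.   ] yaw 14.099999999999994 F [ 0.4 -0.2 -0.4]
```

View pics/side2c.png

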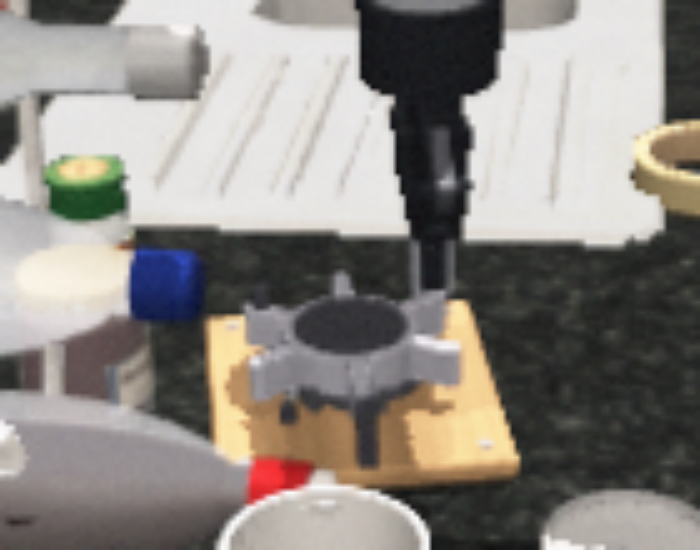

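The fingertip is at crop (433,285), just behind the front-right lobe (430,305) and at lobe height. Now the first push along +y.

Call:
carry_out([
  [0,0.005,0],
  [0,0.01,0],
  [0,0.015,0],
  [0,0.02,0],
  [0,0.025,0],
  [0,0.03,0],
  [0,0.035,0],
  [0,0.04,0],
], roll=[0,0,0,0,0,0,0,0], claw=[0,0,0,0,0,0,0,0])

```text
clock: 6.08
position: [529.4, 2.5, 208.7]
ee_rot: [-0.123, 0.992, 0.0, 0.0]
contact_force: [-0.1, -0.9, -0.0]
gripper_width: -0.1
grasp_force: 0.6
```

Call:
carry_out([
  [0,0.005,0],
  [0,0.01,0],
  [0,0.015,0],
  [0,0.02,0],
  [0,0.025,0],
  [0,0.03,0],
  [0,0.035,0],
  [0,0.035,0],
], roll=[0,0,0,0,0,0,0,0], claw=[0,0,0,0,0,0,0,0])

```text
clock: 7.08
position: [520.8, 36.4, 208.7]
ee_rot: [-0.123, 0.992, 0.0, -0.0]
contact_force: [-1.2, -0.0, 0.3]
gripper_width: -0.3
grasp_force: 0.1
```

Run:
```python
from h import *
tool()
p=get_image("top"); measure(p)
p=get_image("side"); i=p["img"][150:260,190:330,::-1]; cv2.imwrite("pics/side3c.png",cv2.resize(i,None,fx=5,fy=5))
for q in place_of(p,"stud")[:2]: print(w_at(p,q["at"],64)-[575,33,0],q["conf"])
```

```text
t 7.075 a 51.8 y 16.5 tipz 35.7 rot [-0.123  0.992  0.    -0.   ] yaw 14.199999999999989 F [-1.2 -0.   0.3]
plate [575.  33.] [149. 169.] 14.1 836
lobes 5 mod 60: -25.6 mean [  4.6 -58.8]
[  9.20260795 -45.74948681  64.        ] 0.9
[-16.91896036 116.51690698  64.        ] 0.41
```

View pics/side3c.png

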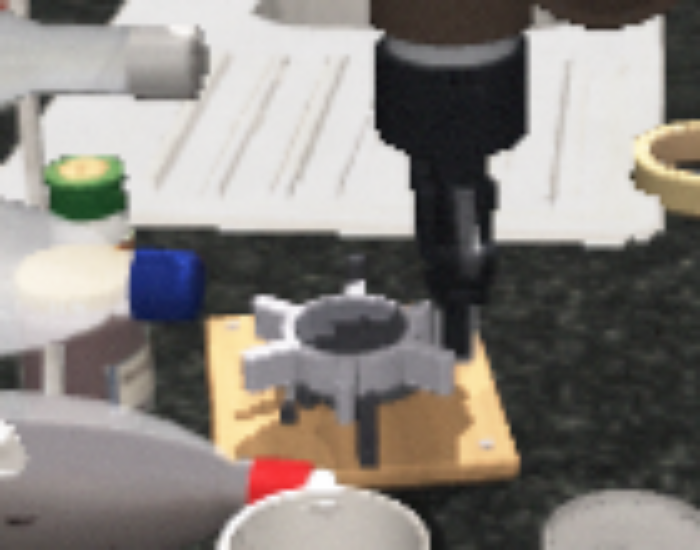

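The wheel is about 10° past the first click. Back off, let it settle, go round and enter behind the next lobe.

Call:
carry_out([
  [0,-0.007,0],
  [0,-0.014,0],
  [0,-0.018,0],
  [0,-0.018,0],
  [0,-0.018,0],
  [0.014,-0.018,0],
  [0.03,-0.018,0],
  [0.038,-0.018,0],
], roll=[0,0,0,0,0,0,0,0], claw=[0,0,0,0,0,0,0,0])

```text
clock: 8.28
position: [486.9, 9.0, 208.7]
ee_rot: [-0.123, 0.992, -0.0, -0.001]
contact_force: [-0.3, 0.6, -0.2]
gripper_width: -0.0
grasp_force: 0.0
```

Call:
carry_out([
  [0,-0.02,0],
  [0,-0.04,0],
  [0,-0.057,0],
  [0,-0.057,0],
  [-0.015,-0.057,0],
  [-0.03,-0.057,0],
  [-0.038,-0.057,0],
  [-0.038,-0.057,0],
], roll=[0,0,0,0,0,0,0,0], claw=[0,0,0,0,0,0,0,0])

```text
clock: 9.28
position: [539.9, -36.2, 208.5]
ee_rot: [-0.123, 0.992, 0.0, 0.0]
contact_force: [-0.2, -0.7, 0.1]
gripper_width: -0.1
grasp_force: 0.0
```

```bash
cat >> h.py <<'E'
def check():
    tool(); measure(get_image("top")); p=get_image("side")
    for q in place_of(p,"stud")[:2]:
        w=w_at(p,q["at"],64)[:2]-[575,33]; print("side stud",w.round(),round(q["conf"],2),"dir",np.degrees(np.arctan2(w[1],w[0])).round(1))
    for c in recognise(p,"tally_counter")[:1]: print(c)
E
python3 -c "from h import *;check()"
```

```text
t 9.275 a 50.9 y -58.5 tipz 35.5 rot [-0.123  0.992  0.     0.   ] yaw 14.199999999999989 F [-0.2 -0.7  0.1]
plate [514.  20.] [ 24. 165.] 14.0 481
lobes 0 mod 60: nan mean [nan nan]
side stud [ 13. -45.] 0.75 dir -74.0
{'at': [261.2, 231.1], 'conf': 0.92}h.py:23: RuntimeWarning: Mean of empty slice.
  a=np.arctan2(Q[k,1],Q[k,0]); ph=np.angle(np.exp(6j*a).mean())/6
  ret = ret.dtype.type(ret / rcount)
h.py:24: RuntimeWarning: Mean of empty slice.
  print("lobes",g.sum(),"mod 60:",round(np.degrees(ph),1),"mean",Q.mean(0).round(1))
  ret = um.true_divide(
```

Click 1 has settled (stud at −74°). Second click.

Call:
carry_out([
  [0,0.005,0],
  [0,0.01,0],
  [0,0.015,0],
  [0,0.02,0],
  [0,0.025,0],
  [0,0.03,0],
  [0,0.035,0],
  [0,0.04,0],
], roll=[0,0,0,0,0,0,0,0], claw=[0,0,0,0,0,0,0,0])

```text
clock: 10.52
position: [529.4, 2.5, 208.7]
ee_rot: [-0.123, 0.992, 0.0, 0.0]
contact_force: [-1.7, -1.5, -0.5]
gripper_width: -0.2
grasp_force: 0.6
```

Call:
carry_out([
  [0,0.005,0],
  [0,0.01,0],
  [0,0.015,0],
  [0,0.02,0],
  [0,0.025,0],
  [0,0.03,0],
  [0,0.035,0],
  [0,0.035,0],
], roll=[0,0,0,0,0,0,0,0], claw=[0,0,0,0,0,0,0,0])

```text
clock: 11.52
position: [520.8, 36.4, 208.7]
ee_rot: [-0.123, 0.992, 0.0, -0.0]
contact_force: [-0.3, -0.8, 0.3]
gripper_width: -0.1
grasp_force: 0.1
```

Call:
carry_out([
  [0,-0.007,0],
  [0,-0.014,0],
  [0,-0.018,0],
  [0,-0.018,0],
  [0,-0.018,0],
  [0.014,-0.018,0],
  [0.03,-0.018,0],
  [0.038,-0.018,0],
], roll=[0,0,0,0,0,0,0,0], claw=[0,0,0,0,0,0,0,0])

```text
clock: 12.52
position: [486.9, 9.0, 208.7]
ee_rot: [-0.123, 0.992, -0.0, -0.001]
contact_force: [0.0, 0.2, 0.6]
gripper_width: 0.1
grasp_force: 0.0
```

```bash
python3 -W ignore -c "from h import *;check()"
```

```text
t 12.525 a 91.3 y -1.8 tipz 35.7 rot [-0.123  0.992 -0.    -0.001] yaw 14.099999999999994 F [0.  0.2 0.6]
plate [614.  43.] [ 69. 170.] 13.0 1111
lobes 304 mod 60: 23.5 mean [-11.4   6.3]
side stud [-22. -29.] 0.75 dir -127.0
{'at': [262.5, 230.8], 'conf': 0.68}
```

The stud is near the expected −136°, so two clicks are done. Third click.

Call:
carry_out([
  [0,-0.02,0],
  [0,-0.04,0],
  [0,-0.057,0],
  [0,-0.057,0],
  [-0.015,-0.057,0],
  [-0.03,-0.057,0],
  [-0.038,-0.057,0],
  [-0.038,-0.057,0],
], roll=[0,0,0,0,0,0,0,0], claw=[0,0,0,0,0,0,0,0])

```text
clock: 13.78
position: [539.9, -36.1, 208.5]
ee_rot: [-0.123, 0.992, 0.0, 0.0]
contact_force: [-0.6, 0.6, -0.3]
gripper_width: 0.1
grasp_force: 0.0
```

Call:
carry_out([
  [0,0.005,0],
  [0,0.01,0],
  [0,0.015,0],
  [0,0.02,0],
  [0,0.025,0],
  [0,0.03,0],
  [0,0.035,0],
  [0,0.04,0],
], roll=[0,0,0,0,0,0,0,0], claw=[0,0,0,0,0,0,0,0])

```text
clock: 14.78
position: [529.4, 2.5, 208.8]
ee_rot: [-0.123, 0.992, 0.0, 0.0]
contact_force: [-0.5, -2.2, -0.3]
gripper_width: 0.1
grasp_force: 0.6
```

Call:
carry_out([
  [0,0.005,0],
  [0,0.01,0],
  [0,0.015,0],
  [0,0.02,0],
  [0,0.025,0],
  [0,0.03,0],
  [0,0.035,0],
  [0,0.035,0],
], roll=[0,0,0,0,0,0,0,0], claw=[0,0,0,0,0,0,0,0])

```text
clock: 15.78
position: [520.7, 36.4, 208.7]
ee_rot: [-0.123, 0.992, 0.0, -0.0]
contact_force: [-1.0, 0.3, 1.1]
gripper_width: 0.3
grasp_force: 0.1
```

Call:
carry_out([
  [0,-0.007,0],
  [0,-0.014,0],
  [0,-0.018,0],
  [0,-0.018,0],
  [0,-0.018,0],
  [0.014,-0.018,0],
  [0.03,-0.018,0],
  [0.038,-0.018,0],
], roll=[0,0,0,0,0,0,0,0], claw=[0,0,0,0,0,0,0,0])

```text
clock: 16.77
position: [486.9, 9.0, 208.7]
ee_rot: [-0.123, 0.992, -0.0, -0.001]
contact_force: [0.1, -0.5, -0.7]
gripper_width: 0.1
grasp_force: 0.0
```

Call:
carry_out([
  [0,-0.02,0],
  [0,-0.04,0],
  [0,-0.057,0],
  [0,-0.057,0],
], roll=[0,0,0,0], claw=[0,0,0,0])

```text
clock: 17.27
position: [502.4, -46.8, 208.7]
ee_rot: [-0.122, 0.993, -0.0, 0.0]
contact_force: [0.3, -0.1, -0.5]
gripper_width: -0.2
grasp_force: 0.0
```

```bash
python3 -W ignore - <<'E'
from h import *
check()
p=get_image("side"); i=p["img"][150:260,190:330,::-1]; cv2.imwrite("pics/side4c.png",cv2.resize(i,None,fx=5,fy=5))
E
```

```text
t 17.275 a 89.9 y -59.7 tipz 35.7 rot [-0.122  0.993 -0.     0.   ] yaw 14.0 F [ 0.3 -0.1 -0.5]
plate [618.  44.] [ 60. 169.] 13.7 1072
lobes 354 mod 60: 5.9 mean [-10.5  -3.2]
side stud [-49.  19.] 0.67 dir 158.5
side stud [108. 123.] 0.57 dir 48.9
{'at': [260.4, 229.2], 'conf': 0.69}
```

View pics/side4c.png

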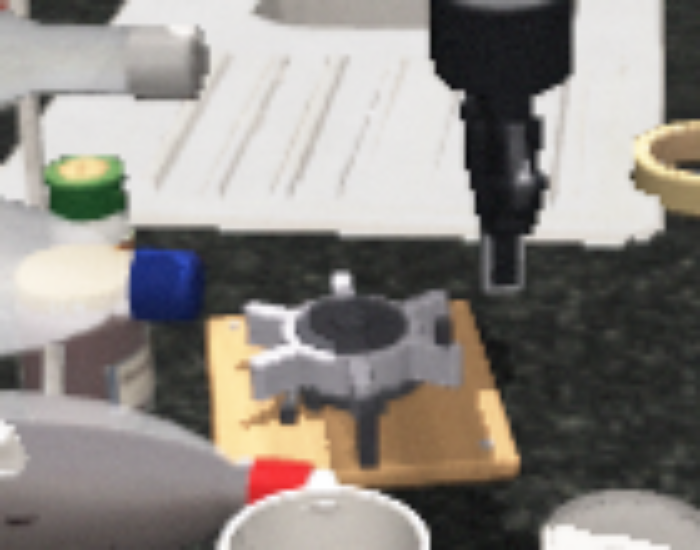

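The stud now shows at crop (443,330) on the front-left lobe, so three clicks are done and one remains. The plate hasn't moved. Fourth click, then clear out.

Call:
carry_out([
  [-0.015,0,0],
  [-0.03,0,0],
  [-0.038,0,0],
  [-0.038,0,0],
  [-0.038,0.005,0],
  [-0.038,0.01,0],
  [-0.038,0.015,0],
  [-0.038,0.02,0],
], roll=[0,0,0,0,0,0,0,0], claw=[0,0,0,0,0,0,0,0])

```text
clock: 18.58
position: [533.8, -17.1, 208.6]
ee_rot: [-0.123, 0.992, -0.0, -0.001]
contact_force: [-1.0, -0.8, 0.5]
gripper_width: -0.3
grasp_force: 0.5
```

Call:
carry_out([
  [0,0.005,0],
  [0,0.01,0],
  [0,0.015,0],
  [0,0.02,0],
  [0,0.025,0],
  [0,0.03,0],
  [0,0.035,0],
  [0,0.04,0],
], roll=[0,0,0,0,0,0,0,0], claw=[0,0,0,0,0,0,0,0])

```text
clock: 19.58
position: [524.8, 22.0, 208.8]
ee_rot: [-0.123, 0.992, 0.0, 0.0]
contact_force: [0.8, -0.0, -0.4]
gripper_width: 0.3
grasp_force: 0.1
```

Call:
carry_out([
  [0,0.005,0],
  [0,0.01,0],
  [0,0.015,0],
  [0,0.015,0],
], roll=[0,0,0,0], claw=[0,0,0,0])

```text
clock: 20.08
position: [520.8, 36.4, 208.7]
ee_rot: [-0.123, 0.992, 0.0, -0.0]
contact_force: [-1.0, -0.1, 0.2]
gripper_width: 0.1
grasp_force: 0.1
```

Call:
carry_out([
  [0,-0.007,0],
  [0,-0.014,0],
  [0,-0.018,0],
  [0,-0.018,0],
  [0,-0.018,0],
  [0.014,-0.018,0],
  [0.03,-0.018,0],
  [0.038,-0.018,0],
], roll=[0,0,0,0,0,0,0,0], claw=[0,0,0,0,0,0,0,0])

```text
clock: 21.08
position: [486.9, 9.0, 208.7]
ee_rot: [-0.123, 0.992, -0.0, -0.001]
contact_force: [0.6, 0.0, 0.0]
gripper_width: -0.2
grasp_force: 0.0
```

Call:
carry_out([
  [0,0,-0.03],
  [0,0,-0.07],
  [0,0,-0.11],
  [0,-0.05,-0.15],
  [0,-0.1,-0.15],
  [0,-0.15,-0.15],
  [0,-0.2,-0.15],
  [0,-0.2,-0.15],
], roll=[0,0,0,0,0,0,0,0], claw=[0,0,0,0,0,0,0,0])

```text
clock: 22.08
position: [537.3, -187.2, 358.1]
ee_rot: [-0.121, 0.993, -0.0, -0.0]
contact_force: [0.0, -0.2, 0.5]
gripper_width: -0.2
grasp_force: 0.0
```

```bash
python3 -W ignore - <<'E'
from h import *
check()
p=get_image("top"); i=p["img"][130:240,170:310,::-1]; cv2.imwrite("pics/top5c.png",cv2.resize(i,None,fx=5,fy=5))
E
```

```text
t 22.075 a 90.2 y -204.4 tipz 185.1 rot [-0.121  0.993 -0.    -0.   ] yaw 13.900000000000006 F [ 0.  -0.2  0.5]
plate [565.  65.] [148. 102.] 15.3 1345
lobes 807 mod 60: 9.2 mean [  5.  -23.9]
stud 0.85 [-1. 17.] dir 92.9
side stud [-16.  57.] 0.62 dir 105.9
{'at': [259.9, 229.7], 'conf': 0.65}
```

View pics/top5c.png

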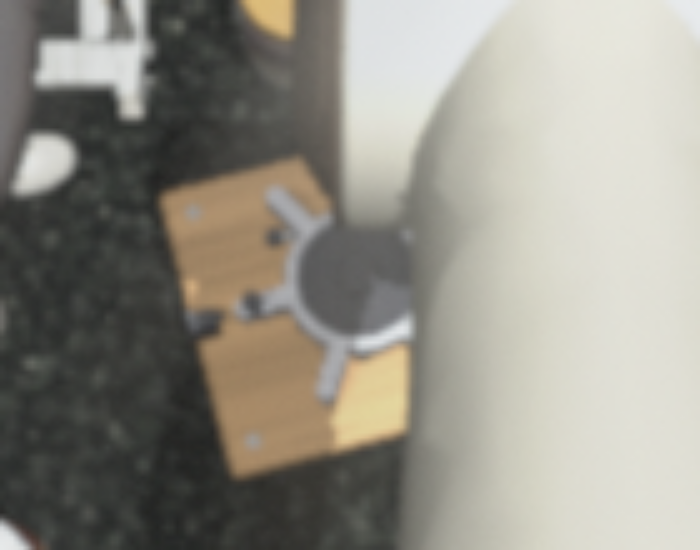

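The stud is at crop (250,303) and the pointer at (205,322). From both cameras the stud's direction is 103–106°, against 104° for the pointer, so it is at zero. The plate hasn't moved and the arm is clear.

```bash
python3 -c "from bench import *;print(job_done())"
```

```text
the job is handed in; nothing more can be done
None
```

The tally counter is back at zero: I flicked the wheel four single clicks, the stud lobe now rests opposite the pointer, the counter has not shifted, and I handed the job in at about 22 s with the arm clear (no verdict came back).

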